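# Hang the lift-off lid back on the paint box

### The arm

A 6-joint arm with a two-finger parallel gripper is mounted at the origin on the work surface. World frame = base frame: x ahead of the robot, y to its left, z up, the work surface at z = 0. Lengths are in m, angles in rad, forces in N, time in s.
With the tool pointing down it reaches from about 0.325 to 0.775 m from the base axis. Payload 5.5 kg.
Tool frame: the origin (TCP) lies at the centre of the arm's flange, where the gripper is bolted on; the fingertips stand 173 mm ahead of it and the grasp point (between the pads) lies 155 mm ahead of it (env.tips_ahead is the distance from the TCP to the fingertips, in m); x points along the fingers, y is the direction in which the jaws open and shut, and the axes are right-handed (so a half turn about x gives the same grasp; the last joint's range is limited). The gripper opens to 85 mm and grips with 20 to 120 N. Pads are 22 mm wide; open, the fingers measure 114 mm over their backs; the gripper's body (76 mm by 85 mm) begins 54 mm behind the grasp point. The pads swing forward as they close: fully open they stand 13 mm farther back than shut.
Start: joints at [1.072, 0.091, 1.231, -0, 1.82, -0.057], TCP at [0.257, 0.542, 0.405] pointing down, gripper open.
Joint ranges: [-2.87, 2.87], [-0.86, 2.18], [0.17, 2.46], [-1.51, 4.65], [0.06, 2.69], [-2.65, 2.65]. Speed limits (rad/s): [2.57, 2.57, 3.01, 3.14, 3.14, 3.14].

### API

Orientations are given as [roll, pitch, yaw] about the fixed x, y, z axes, in that order (R = Rz(yaw) Ry(pitch) Rx(roll)).
In Python, from cell import env gives the robot as it stands.
- The arm moves only by the tool send_rows, never from a script. Its argument "targets" is a list of rows, each an object of numbers: "dx", "dy", "dz": the shift along the tool's x, y, z in mm; "spin": the turn about the tool's x in degrees; "hand": the opening in per cent of the stroke, from 0 (shut) to 100 (fully open). In form: [{"dx": .., "dy": .., "dz": .., "spin": .., "hand": ..}, ...]. A call has 1 to 12 rows; each row is the pose to reach, as a shift and turn from the pose commanded when the call began, along the tool's axes at that moment; what a row does not reach only later rows make up. A row lasts 1/10 s, in which the tool goes at most 50 mm and 8.59 degrees, less where a joint would pass 70% of its speed; a pose out of reach is approached as far as the arm can. A call with a gripper value outside its range is refused whole. The fingers move at their own pace and stop on an object; the grip force is fixed at half the most. Time passes only in rows, so rows that repeat a pose let the fingers close. It gives the time, the measured TCP pose, the force and the opening at its end, in the units of the state.
- env.state(): the state, without advancing time (a new reading comes with each control period).
- env.camera(name): name is "scene" or "top"; returns the picture (400x640x3 uint8, red, green, blue); there is no depth.
- env.camera_model(name): a dict with "K" (3x3 intrinsics, pixels), "k1" (the pictures are not rectified: a ray, as slopes to the right and down, at radius r is drawn at 1 + k1 r^2 times it, then the intrinsics apply), "rvec" (rotation vector, rad) and "tvec" (3), from world to camera coordinates, as OpenCV has them. Camera axes: x right, y down, z forward; pixel columns grow to the right and rows downward; lengths in m; the calibration is good to about 2 mm. A picture is of the moment at which its call begins. camera_model takes no time and is no camera call.
- env.finish_job(): hands the job in, once; it reports no verdict.
Trained networks look in the newest picture that a camera, given by its name, has taken for a name from the list of things; names that differ only in an ending like _2 or _b are one class to them, and where a whole thing is asked for, a point or a joint stands for the part that bears it (a point fixed in the world has none). Each returns a list of dicts, best first, with "confidence" (0 to 1); they miss things now and then, are a little off and sometimes report something else, mostly with a low value. They report only what shows in the picture. A call takes as long as a camera call.
- env.recognise(target, camera): "bbox" ([centre column, centre row, width, height] in pixels, round what is visible of it).
- env.trace(target, camera): "region" (400x640 bool, what is visible of it) and "bbox" ([centre column, centre row, width, height] in pixels, round what is visible of it).
- env.place_of(target, camera): "position" ([column, row] in pixels: a listed point, or the origin of a listed thing).
The state is a dict: "clock": time; "qpos": joint angles; "joint_vel": joint speeds; "effort": joint torques, N m; "tcp_pos": TCP position; "tool_rot": TCP orientation; "contact_force": force on the tool from outside, world axes, zero at the start; "ft_torque": the same for the moment, N m; "gripper_width": opening from 0.0 (shut) to 1.0 (fully open).
Only numpy, scipy, OpenCV 4.12 (cv2) and the standard library are available. Lean on these libraries where they do the work, as an engineer would, in place of code of your own. Each camera call takes 0.05 s, during which the arm holds its last target.

### The job

Put the lift-off lid back on the open paint box: pick up by its handle the lid that has two brass knuckles, and lower it all the way down onto the box so that both knuckles drop over the two hinge pins together, before letting go. The lid ends lying flat on the box, knuckles over the pins, released. Leave the plain lid, which has no knuckles, where it lies.

Things in the scene. Friction and masses are not known exactly. Their poses are not given: they have to be found in the camera images.
- lid: Lid to fit: blue panel 147 x 180 x 8 mm (x -75 to +72, y +-90), about 0.3 kg, flat on the table, with brass knuckles at its +x edge. Origin: centre of the underside; z up. On top over the origin a pale wooden bar handle along y, 14 mm thick (x), 100 mm long, 26 to 42 mm above the underside, on posts at y = +-40 mm, open below the middle.
- knuckles (a point): Point on the lid midway between its knuckles: 101 mm along +x, 16 mm above the lid's origin; axes as the lid's. The knuckles, at y = +-60 mm, are brass arches 18 mm wide (y), open downwards: 32 mm wide inside (x) at the mouth, level with the lid's underside, about 20 mm around the pin; arch top 29 mm above the underside.
- box: Blue open box of paint tubes, fixed, 150 (x) x 180 (y) x 70 mm high. Origin: centre of its base on the table; z up, +x to its hinge side. Two brass pins, 10 mm thick, along y at x = 101 mm, 86 mm up, run from y = +-36 out to dark posts at y = +-82 (94 mm high). Lid fitted: its origin 70 mm above the box's, same yaw, knuckles over the pins, 13 mm clear of the posts.
- plain_lid: Bystander: the lid of another box, the same blue panel and the same handle, but with no knuckles. Origin: centre of its underside. Leave it where it lies.

How it is judged:
By the outcome, as a careful person would: the job done as asked, in the order asked, and still so for the second after the job is handed in, with the robot touching nothing.
It also fails if it takes over 38 s, if anything falls off the work surface, if the arm or the gripper's body presses on something with over 40 N, if the wrist force passes 120 N, or if a joint passes its speed limit or range.

## Working session

There is one attempt and no reset: what is moved stays moved. The work goes in short steps, Python scripts to look and compute and a tool call to move; the robot and the scene stay as the last step left them, time stands still between calls to the robot, and variables do not carry over. Pictures are saved under pics/ and viewed, and the job is handed in when it is done.

Besides the shell and the picture viewer there is one more tool, called after "Request:" by a JSON object that holds its "fn" and its "kwargs", one argument or row to a line. send_rows: Moves the arm, as the interface text tells. Its arguments: {"type":"object","properties":{"targets":{"type":"array","items":{"type":"object","properties":{"dx":{"type":"number"},"dy":{"type":"number"},"dz":{"type":"number"},"spin":{"type":"number"},"hand":{"type":"number"}}}}},"required":["targets"]}

```bash
mkdir -p pics; ls
cat > look.py <<'E'
from cell import env
import cv2,sys
def snap(n,f):
    im=env.camera(n); cv2.imwrite('pics/'+f,im[:,:,::-1]); return im
E
python3 - <<'E'
from look import *
import numpy as np
for n in("top","scene"):
    snap(n,n+'0.png'); 
    for t in("lid","knuckles","box","plain_lid"):
        print(n,t,[(np.round(d['position'],1),round(d['confidence'],2)) for d in env.place_of(t,n)])
    print(env.camera_model(n))
print(env.state())
E
```

```text
pics
top lid []
top knuckles []
top box [(array([183.8, 238.4]), 0.98), (array([461. , 213.6]), 0.41)]
top plain_lid []
{'K': array([[440.38613966,   0.        , 319.85962859],
       [  0.        , 440.38613966, 196.40026223],
       [  0.        ,   0.        ,   1.        ]]), 'k1': -0.009838618092918382, 'rvec': array([ 2.16365151, -2.17845043,  0.11269644]), 'tvec': array([-0.00666945,  0.54164307,  0.84685072])}
scene lid [(array([264.1, 143.3]), 0.96)]
scene knuckles [(array([229.4, 149.8]), 0.61)]
scene box [(array([420.5, 278.8]), 0.98)]
scene plain_lid [(array([327.6, 205.9]), 0.84)]
{'K': array([[383.8215705 ,   0.        , 310.75995303],
       [  0.        , 383.8215705 , 202.21447518],
       [  0.        ,   0.        ,   1.        ]]), 'k1': -0.032295931376469605, 'rvec': array([ 0.94391488,  2.70066538, -0.78195029]), 'tvec': array([ 0.44279484, -0.24732573,  1.15302493])}
{'clock': 0.5, 'qpos': array([ 1.07230018e+00,  9.11068658e-02,  1.23068922e+00,  2.18255948e-05,
        1.81979756e+00, -5.66538500e-02]), 'joint_vel': array([ 5.09904925e-04, -5.55704227e-04, -3.78697689e-04,  1.19447239e-06,
        2.75862894e-03, -2.13899967e-04]), 'effort': array([-4.37719027e-04, -4.57910764e+01, -4.17656279e+01, -7.15804640e-05,
        1.09580407e-03,  5.23143342e-06]), 'tcp_pos': array([0.25654562, 0.54240822, 0.4046772 ]), 'tool_rot': array([3.13157464, 1.57077515, 2.68973772]), 'contact_force': array([ 0.25726153,  0.00351103, -0.5057127 ]), 'ft_torque': array([ 0.03580344, -0.00535459, -0.00058008]), 'gripper_width': 1.0016961199017491}
```

View pics/top0.png

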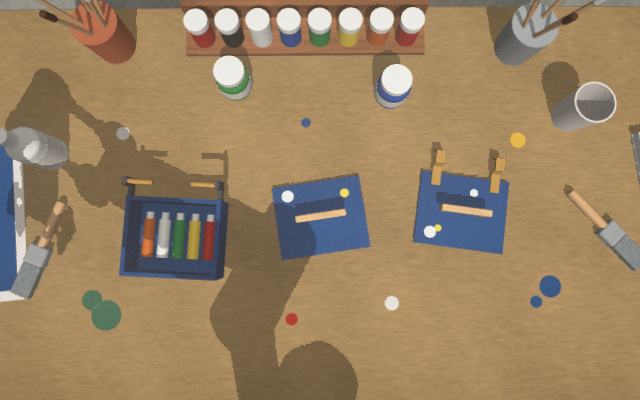

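View pics/scene0.png

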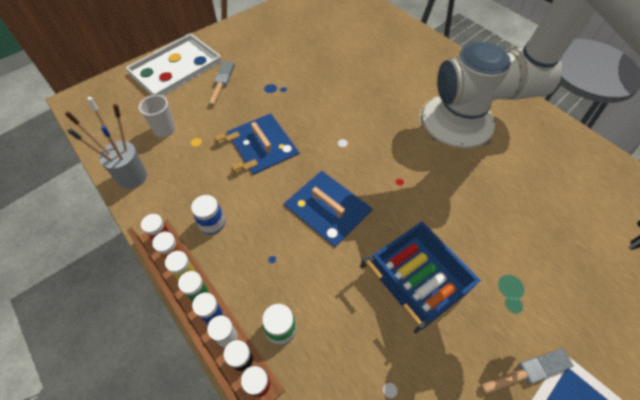

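The top view shows the open box with its pins at about (173,238), the plain lid at (322,217), and the knuckled lid at (462,212) with its knuckles at (438,165) and (497,173). The arm is out of frame. I'll zoom in to pick features.

Run:
```python
import cv2
im=cv2.imread('pics/top0.png'); s=cv2.imread('pics/scene0.png')
def crop(im,x,y,w,h,k,f):
    c=cv2.resize(im[y:y+h,x:x+w],None,fx=k,fy=k,interpolation=cv2.INTER_CUBIC)
    for i in range(0,w,10): cv2.putText(c,str(x+i),(i*k,8),0,.3,(255,255,255)); cv2.line(c,(i*k,0),(i*k,c.shape[0]),(255,255,255) if i%50==0 else (120,120,120),1) if i%20==0 else 0
    for j in range(0,h,10): cv2.putText(c,str(y+j),(0,j*k+4),0,.3,(0,255,255)); cv2.line(c,(0,j*k),(c.shape[1],j*k),(120,120,120),1) if j%20==0 else 0
    cv2.imwrite('pics/'+f,c)
crop(im,400,140,120,120,5,'c_lid.png')
crop(im,110,165,130,120,5,'c_box.png')
```

```text
(no output)
```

View pics/c_lid.png

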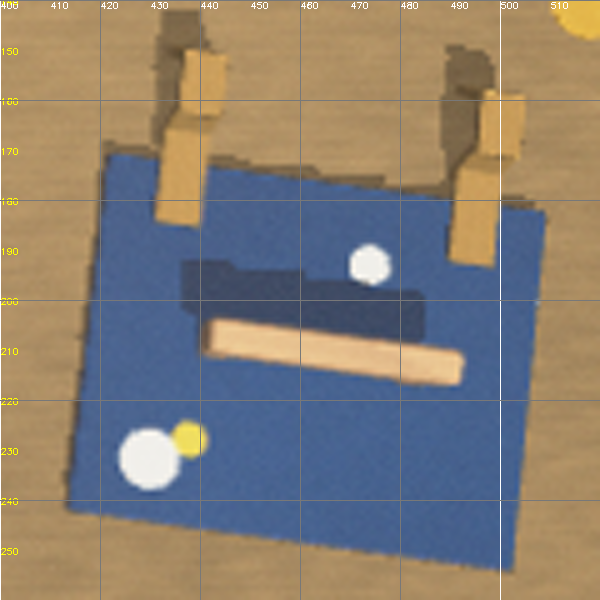

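View pics/c_box.png

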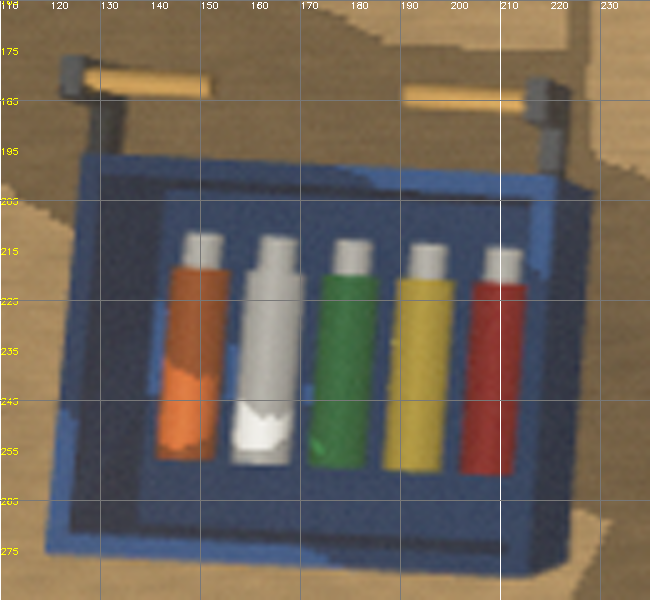

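```bash
cat > fit.py <<'E'
from cell import env
import numpy as np, cv2
from scipy.optimize import least_squares
def proj(n,P):
    m=env.camera_model(n)
    return cv2.projectPoints(np.asarray(P,float).reshape(-1,1,3),m['rvec'],m['tvec'],m['K'],np.array([m['k1'],0,0,0]))[0][:,0]
def world(p,z,L):
    L=np.asarray(L,float)/1000; c,s=np.cos(p[2]),np.sin(p[2])
    return np.c_[p[0]+c*L[:,0]-s*L[:,1],p[1]+s*L[:,0]+c*L[:,1],z+L[:,2]]
def fit(obs,z,p0=(.5,0,0)):
    def r(p): return np.concatenate([ (proj(n,world(p,z,L))-np.array(q)).ravel() for n,L,q in obs])
    o=least_squares(r,p0,loss='soft_l1'); return o.x,r(o.x).reshape(-1,2)
E
python3 - <<'E'
from fit import *
np.set_printoptions(suppress=True,precision=4)
L=[[72,90,8],[72,-90,8],[-75,-90,8],[-75,90,8],[0,50,42],[0,-50,42],[101,60,29],[101,-60,29]]
q=[[421.5,170.3],[509,182],[502.3,254],[413,242.3],[442.5,207.5],[492,214],[440.5,156],[500,165]]
print(fit([('top',L,q)],0))
B=[[75,90,70],[75,-90,70],[-75,-90,70],[-75,90,70],[101,36,86],[101,-36,86]]
b=[[126.5,196],[221.5,200],[216.5,280.3],[119.2,275.5],[152,181.5],[190.5,184.5]]
print(fit([('top',B,b)],0))
x,_=fit([('top',L,q)],0); print(proj('scene',world(x,0,L)))
x,_=fit([('top',B,b)],0); print(proj('scene',world(x,0,B)))
m=env.camera_model('top');R=cv2.Rodrigues(m['rvec'])[0];print(-R.T@m['tvec'])
import cv2
im=cv2.imread('pics/scene0.png')
for (Lq,col,bb) in ((L,(0,255,255),q),(B,(0,0,255),b)):
    x,_=fit([('top',Lq,bb)],0)
    for u in proj('scene',world(x,0,Lq)): cv2.circle(im,tuple(int(v*8) for v in u),8,col,-1,shift=3)
a=cv2.resize(im[100:340,200:500],None,fx=2.6,fy=2.5,interpolation=2);cv2.imwrite('pics/ov.png',a)
E
```

```text
(array([ 0.5113, -0.2974, -0.1429]), array([[ 0.0214,  0.207 ],
       [-0.0362,  0.3958],
       [-0.1145,  0.311 ],
       [ 0.2991, -0.1436],
       [-0.7217, -0.8235],
       [ 0.6804, -0.3841],
       [-0.0588,  0.6701],
       [-0.076 , -0.2521]]))
(array([ 0.4617,  0.2695, -0.049 ]), array([[-0.3424, -0.259 ],
       [-0.3326, -0.2479],
       [-0.5196,  0.0018],
       [ 0.0686,  0.5705],
       [ 0.5364,  0.6753],
       [ 0.6587, -0.7048]]))
[[252.1808 172.4392]
 [225.8527 130.1064]
 [270.3296 111.7177]
 [299.2434 151.1251]
 [267.9044 144.2144]
 [252.2161 121.2939]
 [236.6039 164.4776]
 [219.24   135.6587]]
[[429.6939 319.8395]
 [371.7246 253.5137]
 [420.8512 218.8909]
 [479.9425 278.2302]
 [403.4559 303.5446]
 [379.961  276.1509]]
[ 0.4536 -0.0075  0.8971]
```

View pics/ov.png

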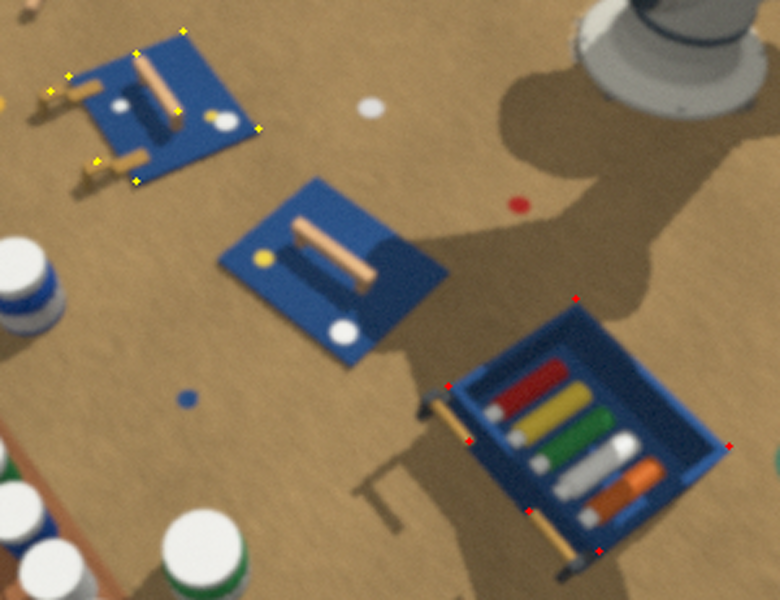

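```bash
cat > mv.py <<'E'
from fit import *
from scipy.spatial.transform import Rotation as Ro
LID=np.array([0.5113,-0.2974,-0.1429]); BOX=np.array([0.4617,0.2695,-0.0490])
def rel(x,y,z,yaw):
    s=env.state(); R=Ro.from_euler('xyz',s['tool_rot']).as_matrix()
    d=R.T@(np.array([x,y,z])-s['tcp_pos'])*1000
    print('tool axes in world\n',R.round(4)); print('pos',s['tcp_pos'].round(4),'clock',s['clock'],'w',s['gripper_width'],'q',s['qpos'].round(3),'F',s['contact_force'].round(2))
    print('d',d.round(1))
    ty=np.arctan2(R[1,1],R[0,1])
    for k in(0,np.pi):
        a=(yaw+k-ty+np.pi)%(2*np.pi)-np.pi
        print('spin',np.degrees(-a).round(2))  # tool x down: positive spin = negative world yaw
E
python3 - <<'E'
from mv import *
rel(LID[0],LID[1],.30,LID[2])
E
```

```text
tool axes in world
 [[-0.      0.4276  0.904 ]
 [ 0.      0.904  -0.4276]
 [-1.      0.     -0.    ]]
pos [0.2565 0.5424 0.4047] clock 0.5 w 1.0016961199017491 q [ 1.072  0.091  1.231  0.     1.82  -0.057] F [ 0.26  0.   -0.51]
d [ 104.7 -650.2  589.4]
spin 72.87
spin -107.13
```

Request:
{"fn": "send_rows", "kwargs": {
  "targets": [
    {"dx":0,"dy":-650,"dz":589,"spin":72.9,"hand":100},
    {"dx":0,"dy":-650,"dz":589,"spin":72.9,"hand":100},
    {"dx":0,"dy":-650,"dz":589,"spin":72.9,"hand":100},
    {"dx":0,"dy":-650,"dz":589,"spin":72.9,"hand":100},
    {"dx":0,"dy":-650,"dz":589,"spin":72.9,"hand":100},
    {"dx":0,"dy":-650,"dz":589,"spin":72.9,"hand":100},
    {"dx":0,"dy":-650,"dz":589,"spin":72.9,"hand":100},
    {"dx":0,"dy":-650,"dz":589,"spin":72.9,"hand":100},
    {"dx":0,"dy":-650,"dz":589,"spin":72.9,"hand":100},
    {"dx":0,"dy":-650,"dz":589,"spin":72.9,"hand":100},
    {"dx":0,"dy":-650,"dz":589,"spin":72.9,"hand":100},
    {"dx":0,"dy":-650,"dz":589,"spin":72.9,"hand":100}
  ]
}}

```text
clock: 1.7
tcp_pos: [0.4305, -0.0339, 0.4051]
tool_rot: [1.664, 1.569, -0.051]
contact_force: [0.5, 0.2, -0.6]
gripper_width: 0.993
```

Run:
```python
from mv import *
rel(LID[0],LID[1],.26,LID[2])
```

```text
tool axes in world
 [[ 1.400e-03  9.897e-01 -1.430e-01]
 [-1.000e-04 -1.430e-01 -9.897e-01]
 [-1.000e+00  1.400e-03 -1.000e-04]]
pos [ 0.4305 -0.0339  0.4051] clock 1.7 w 0.9930415085616813 q [-0.157 -0.364  1.644  0.     1.86  -0.014] F [ 0.53  0.21 -0.65]
d [145.3 117.4 249.3]
spin -0.03
spin 179.97
```

Request:
{"fn": "send_rows", "kwargs": {
  "targets": [
    {"dx":0,"dy":117,"dz":249,"spin":0,"hand":100},
    {"dx":0,"dy":117,"dz":249,"spin":0,"hand":100},
    {"dx":0,"dy":117,"dz":249,"spin":0,"hand":100},
    {"dx":0,"dy":117,"dz":249,"spin":0,"hand":100},
    {"dx":100,"dy":117,"dz":249,"spin":0,"hand":100},
    {"dx":140,"dy":117,"dz":249,"spin":0,"hand":100},
    {"dx":140,"dy":117,"dz":249,"spin":0,"hand":100},
    {"dx":140,"dy":117,"dz":249,"spin":0,"hand":100},
    {"dx":140,"dy":117,"dz":249,"spin":0,"hand":100},
    {"dx":140,"dy":117,"dz":249,"spin":0,"hand":100}
  ]
}}

```text
clock: 2.7
tcp_pos: [0.5113, -0.2946, 0.2675]
tool_rot: [1.243, 1.568, -0.47]
contact_force: [0.2, -0.9, -0.1]
gripper_width: 0.996
```

Run:
```python
from mv import *
from look import snap
import cv2
snap('scene','s1.png');snap('top','t1.png')
rel(LID[0],LID[1],.189,LID[2])
a=cv2.imread('pics/s1.png')[60:220,180:380];cv2.imwrite('pics/s1c.png',cv2.resize(a,None,fx=3.5,fy=3.5,interpolation=2))
```

```text
tool axes in world
 [[ 0.0048  0.9899 -0.1419]
 [-0.0029 -0.1419 -0.9899]
 [-1.      0.0052  0.0022]]
pos [ 0.5115 -0.2944  0.2686] clock 2.8 w 1.0007098348033912 q [-0.58   0.078  1.485  0.     1.573 -0.438] F [0.57 0.09 0.4 ]
d [79.6 -0.2  2.8]
spin 0.03
spin -179.97
```

View pics/s1c.png

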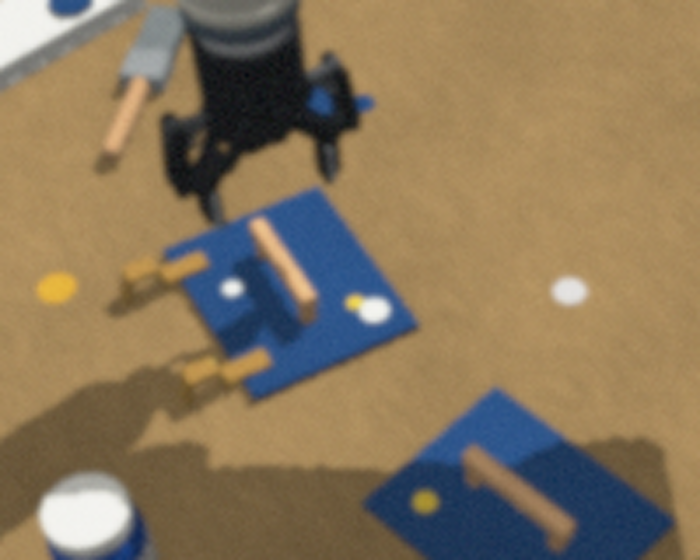

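View pics/t1.png

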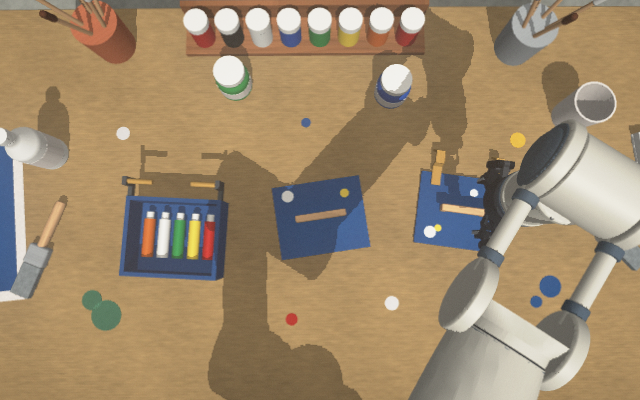

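Run:
```python
from mv import *
P=[[.5115,-.2944,.2686-.16],[.5115,-.2944,.2686-.10]]
Y=np.array([.99,-.142,0])*.0425
P+= [P[0]+Y,P[0]-Y]
print(proj('scene',P),((proj('scene',P)-[180,60])*3.5).round(),proj('top',P))
```

```text
[[257.47567713 116.0557384 ]
 [254.54952801  98.97664523]
 [242.93510017 122.060984  ]
 [271.70968761 110.18855189]] [[271. 196.]
 [261. 136.]
 [220. 217.]
 [321. 176.]] [[477.97814823 207.44232685]
 [490.93766632 204.71146637]
 [480.3015702  184.21682475]
 [475.62064381 230.9187582 ]]
```

Request:
{"fn": "send_rows", "kwargs": {
  "targets": [
    {"dx":30,"dy":0,"dz":1,"spin":0,"hand":100},
    {"dx":55,"dy":0,"dz":1,"spin":0,"hand":100},
    {"dx":68,"dy":0,"dz":1,"spin":0,"hand":100},
    {"dx":76,"dy":0,"dz":1,"spin":0,"hand":100},
    {"dx":76,"dy":0,"dz":1,"spin":0,"hand":100},
    {"dx":76,"dy":0,"dz":1,"spin":0,"hand":100}
  ]
}}

```text
clock: 3.4
tcp_pos: [0.5112, -0.2961, 0.1903]
tool_rot: [1.148, 1.569, -0.566]
contact_force: [0.3, -1.4, 0.5]
gripper_width: 1.001
```

Run:
```python
from mv import *
from look import snap
import cv2
snap('scene','s2.png');snap('top','t2.png')
rel(LID[0],LID[1],.189,LID[2])
a=cv2.imread('pics/s2.png')[80:200,190:340];cv2.imwrite('pics/s2c.png',cv2.resize(a,None,fx=4.5,fy=4.5,interpolation=2))
```

```text
tool axes in world
 [[ 0.0022  0.9897 -0.1428]
 [-0.0014 -0.1428 -0.9897]
 [-1.      0.0024  0.0011]]
pos [ 0.5112 -0.2962  0.1904] clock 3.5 w 1.0027220004759598 q [-0.583  0.13   1.572  0.     1.437 -0.439] F [-0.51 -0.1   0.33]
d [1.4 0.3 1.2]
spin -0.02
spin 179.98
```

View pics/s2c.png

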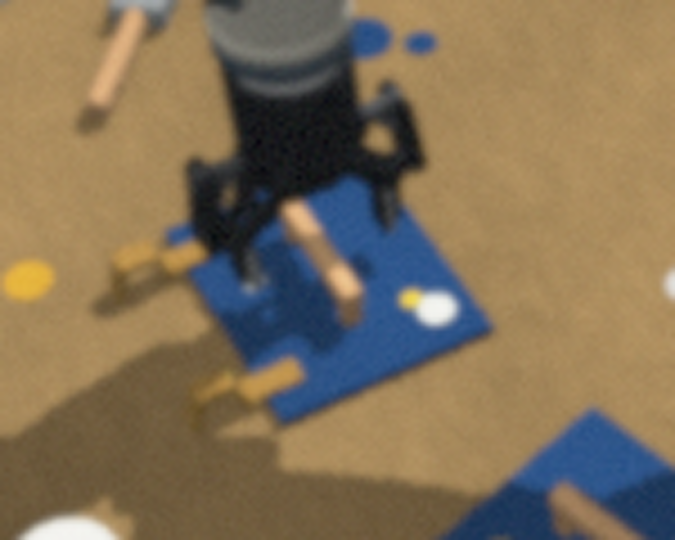

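The fingers straddle the bar, so I'll close now.

Request:
{"fn": "send_rows", "kwargs": {
  "targets": [
    {"dx":1,"dy":0,"dz":1,"spin":0,"hand":60},
    {"dx":1,"dy":0,"dz":1,"spin":0,"hand":30},
    {"dx":1,"dy":0,"dz":1,"spin":0,"hand":0},
    {"dx":1,"dy":0,"dz":1,"spin":0,"hand":0},
    {"dx":1,"dy":0,"dz":1,"spin":0,"hand":0},
    {"dx":1,"dy":0,"dz":1,"spin":0,"hand":0},
    {"dx":1,"dy":0,"dz":1,"spin":0,"hand":0},
    {"dx":1,"dy":0,"dz":1,"spin":0,"hand":0},
    {"dx":1,"dy":0,"dz":1,"spin":0,"hand":0}
  ]
}}

```text
clock: 4.4
tcp_pos: [0.5107, -0.297, 0.1879]
tool_rot: [1.238, 1.57, -0.476]
contact_force: [1.7, 0.6, 1.5]
gripper_width: 0.156
```

Run:
```python
from mv import *
rel(LID[0],LID[1],.189,LID[2])
```

```text
tool axes in world
 [[ 5.000e-04  9.897e-01 -1.428e-01]
 [-3.000e-04 -1.428e-01 -9.897e-01]
 [-1.000e+00  5.000e-04  2.000e-04]]
pos [ 0.5107 -0.297   0.1879] clock 4.4 w 0.15592416753410682 q [-0.584  0.133  1.573  0.     1.435 -0.441] F [1.74 0.63 1.48]
d [-1.1  0.6  0.4]
spin -0.02
spin 179.98
```

Gripped, with an opening of about 13 mm. Next I'll lift.

Request:
{"fn": "send_rows", "kwargs": {
  "targets": [
    {"dx":-10,"dy":0,"dz":0,"spin":0,"hand":0},
    {"dx":-25,"dy":0,"dz":0,"spin":0,"hand":0},
    {"dx":-45,"dy":0,"dz":0,"spin":0,"hand":0},
    {"dx":-70,"dy":0,"dz":0,"spin":0,"hand":0},
    {"dx":-100,"dy":0,"dz":0,"spin":0,"hand":0},
    {"dx":-130,"dy":0,"dz":0,"spin":0,"hand":0},
    {"dx":-150,"dy":0,"dz":0,"spin":0,"hand":0},
    {"dx":-160,"dy":0,"dz":0,"spin":0,"hand":0},
    {"dx":-160,"dy":0,"dz":0,"spin":0,"hand":0},
    {"dx":-160,"dy":0,"dz":0,"spin":0,"hand":0}
  ]
}}

```text
clock: 5.4
tcp_pos: [0.5105, -0.2968, 0.3467]
tool_rot: [-1.976, 1.569, 2.593]
contact_force: [0.8, 0.1, -2.4]
gripper_width: 0.146
```

Run:
```python
from mv import *
from look import snap
snap('scene','s3.png')
rel(BOX[0],BOX[1],.348,BOX[2])
```

```text
tool axes in world
 [[-0.0023  0.9897 -0.1429]
 [ 0.0015 -0.1429 -0.9897]
 [-1.     -0.0025 -0.0011]]
pos [ 0.5104 -0.2968  0.346 ] clock 5.45 w 0.1489833095534316 q [-0.584  0.063  1.364 -0.     1.717 -0.441] F [-0.35  0.09 -3.15]
d [  -1.1 -129.2 -553.6]
spin -5.41
spin 174.59
```

View pics/s3.png

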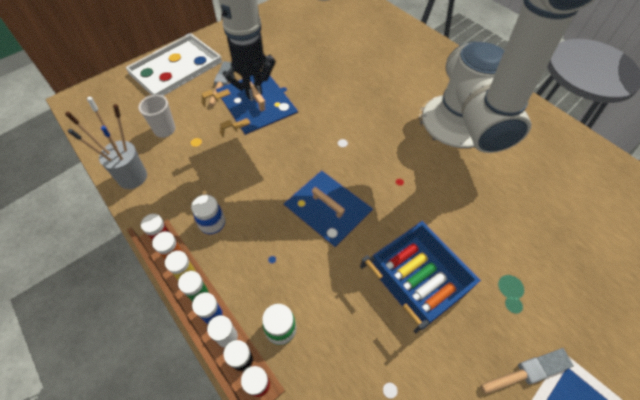

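Request:
{"fn": "send_rows", "kwargs": {
  "targets": [
    {"dx":0,"dy":-4,"dz":-15,"spin":0,"hand":0},
    {"dx":0,"dy":-9,"dz":-40,"spin":-1,"hand":0},
    {"dx":0,"dy":-18,"dz":-75,"spin":-1,"hand":0},
    {"dx":0,"dy":-27,"dz":-115,"spin":-2,"hand":0},
    {"dx":0,"dy":-36,"dz":-155,"spin":-2,"hand":0},
    {"dx":0,"dy":-46,"dz":-195,"spin":-2,"hand":0},
    {"dx":0,"dy":-55,"dz":-235,"spin":-3,"hand":0},
    {"dx":0,"dy":-64,"dz":-275,"spin":-3,"hand":0},
    {"dx":0,"dy":-74,"dz":-315,"spin":-4,"hand":0},
    {"dx":0,"dy":-83,"dz":-355,"spin":-4,"hand":0},
    {"dx":0,"dy":-92,"dz":-395,"spin":-5,"hand":0},
    {"dx":0,"dy":-101,"dz":-430,"spin":-5,"hand":0}
  ]
}}

```text
clock: 6.65
tcp_pos: [0.4708, 0.1455, 0.3465]
tool_rot: [-1.618, 1.569, 3.04]
contact_force: [1.3, -0.1, -3.2]
gripper_width: 0.153
```

Run:
```python
from mv import *
rel(BOX[0],BOX[1],.348,BOX[2])
```

```text
tool axes in world
 [[-1.900e-03  9.985e-01 -5.440e-02]
 [ 2.000e-04 -5.440e-02 -9.985e-01]
 [-1.000e+00 -1.900e-03 -1.000e-04]]
pos [0.4708 0.1455 0.3465] clock 6.65 w 0.1530219270135048 q [ 2.300e-01 -2.020e-01  1.616e+00  1.000e-03  1.730e+00  2.850e-01] F [ 1.29 -0.1  -3.16]
d [  -1.5  -15.8 -123.3]
spin -0.31
spin 179.69
```

Request:
{"fn": "send_rows", "kwargs": {
  "targets": [
    {"dx":0,"dy":-5,"dz":-40,"spin":0,"hand":0},
    {"dx":0,"dy":-10,"dz":-75,"spin":-0.3,"hand":0},
    {"dx":0,"dy":-14,"dz":-105,"spin":-0.3,"hand":0},
    {"dx":0,"dy":-16,"dz":-120,"spin":-0.3,"hand":0},
    {"dx":0,"dy":-16,"dz":-123,"spin":-0.3,"hand":0},
    {"dx":0,"dy":-16,"dz":-123,"spin":-0.3,"hand":0},
    {"dx":0,"dy":-16,"dz":-123,"spin":-0.3,"hand":0},
    {"dx":0,"dy":-16,"dz":-123,"spin":-0.3,"hand":0}
  ]
}}

```text
clock: 7.45
tcp_pos: [0.4633, 0.2657, 0.3477]
tool_rot: [0.478, 1.57, -1.145]
contact_force: [-0.5, 0.4, -2.7]
gripper_width: 0.152
```

Run:
```python
from mv import *
from look import snap
import cv2
snap('scene','s4.png');snap('top','t4.png')
rel(BOX[0],BOX[1],.29,BOX[2])
a=cv2.imread('pics/s4.png')[120:340,290:510];cv2.imwrite('pics/s4c.png',cv2.resize(a,None,fx=2.7,fy=2.7,interpolation=2))
a=cv2.imread('pics/t4.png')[120:320,60:320];cv2.imwrite('pics/t4c.png',cv2.resize(a,None,fx=3,fy=3,interpolation=2))
```

```text
tool axes in world
 [[ 3.000e-04  9.986e-01 -5.230e-02]
 [-0.000e+00 -5.230e-02 -9.986e-01]
 [-1.000e+00  3.000e-04  0.000e+00]]
pos [0.4632 0.2659 0.3478] clock 7.55 w 0.15096710075250713 q [ 0.457 -0.091  1.513 -0.     1.719  0.51 ] F [-0.6   0.17 -2.57]
d [57.8 -1.7 -3.5]
spin -0.19
spin 179.81
```

View pics/s4c.png

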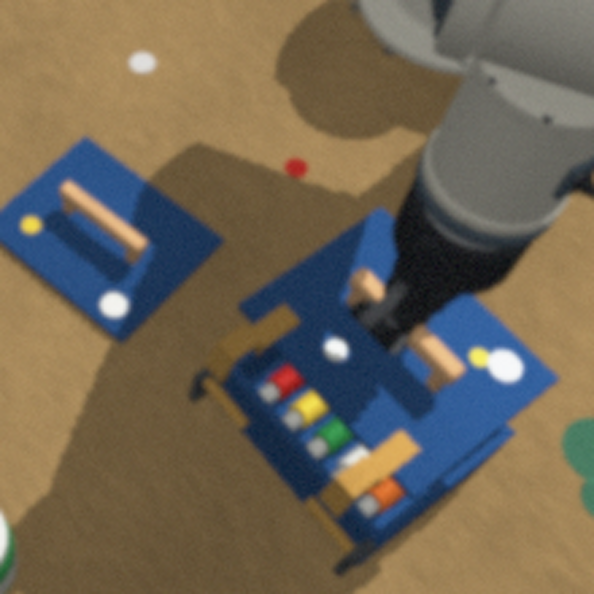

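View pics/t4c.png

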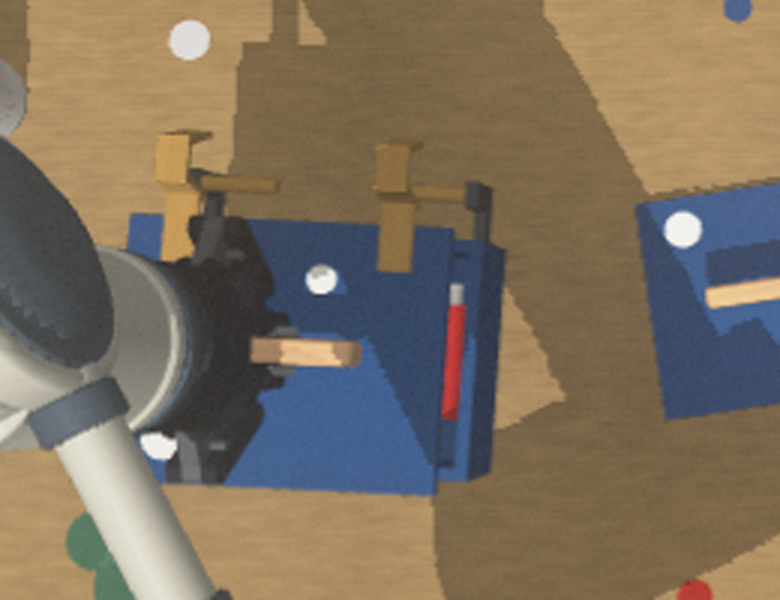

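Run:
```python
from mv import *
np.set_printoptions(suppress=True,precision=4)
L=[[72,-90,8],[-75,-90,8],[72,90,8],[0,-50,42]]
q=[[211,196.3],[205.3,284.7],[103.7,191.3],[179.8,237.6]]
print(fit([('top',L,q)],.1599,(.46,.26,-.05)))
```

```text
(array([ 0.4623,  0.2638, -0.0463]), array([[ 0.4428, -0.7641],
       [ 0.413 ,  0.3859],
       [ 0.144 , -0.0166],
       [-1.8997,  0.2366]]))
```

Request:
{"fn": "send_rows", "kwargs": {
  "targets": [
    {"dx":5,"dy":-1,"dz":-4,"spin":0,"hand":0},
    {"dx":20,"dy":-1,"dz":-4,"spin":0,"hand":0},
    {"dx":35,"dy":-1,"dz":-4,"spin":0,"hand":0},
    {"dx":47,"dy":-1,"dz":-4,"spin":0,"hand":0},
    {"dx":55,"dy":-1,"dz":-4,"spin":0,"hand":0},
    {"dx":60,"dy":-1,"dz":-4,"spin":0,"hand":0},
    {"dx":60,"dy":-1,"dz":-4,"spin":0,"hand":0},
    {"dx":60,"dy":-1,"dz":-4,"spin":0,"hand":0}
  ]
}}

```text
clock: 8.35
tcp_pos: [0.4623, 0.2709, 0.2881]
tool_rot: [2.053, 1.57, 0.431]
contact_force: [0.7, 0.4, -2.9]
gripper_width: 0.154
```

Run:
```python
from mv import *
from look import snap
import cv2
snap('scene','s5.png');snap('top','t5.png')
rel(BOX[0],BOX[1],.258,BOX[2])
a=cv2.imread('pics/s5.png')[180:340,340:500];cv2.imwrite('pics/s5c.png',cv2.resize(a,None,fx=3.7,fy=3.7,interpolation=2))
a=cv2.imread('pics/t5.png')[140:300,90:250];cv2.imwrite('pics/t5c.png',cv2.resize(a,None,fx=3.7,fy=3.7,interpolation=2))
```

```text
tool axes in world
 [[ 1.300e-03  9.987e-01 -5.080e-02]
 [ 7.000e-04 -5.080e-02 -9.987e-01]
 [-1.000e+00  1.300e-03 -7.000e-04]]
pos [0.4624 0.2709 0.2886] clock 8.45 w 0.15327684123433616 q [ 0.467 -0.074  1.602 -0.     1.612  0.517] F [-0.59  0.19 -1.63]
d [30.6 -0.6  1.5]
spin -0.1
spin 179.9
```

View pics/s5c.png

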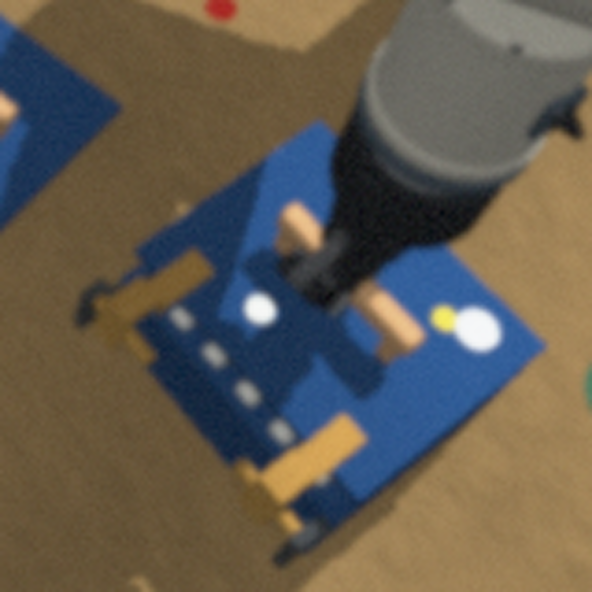

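View pics/t5c.png

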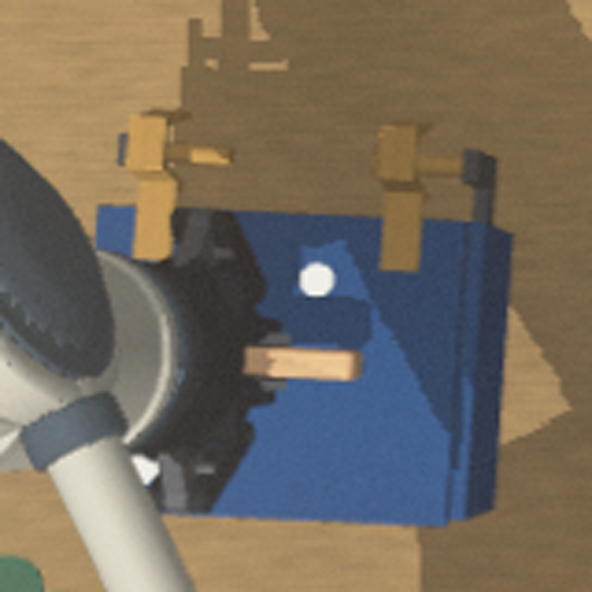

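Run:
```python
from mv import *
np.set_printoptions(suppress=True,precision=4)
L=[[72,-90,8],[-75,-90,8],[72,90,8],[0,-50,42]]
q=np.array([[472,222],[448,526],[97,206],[361,366]])/3.7+[90,140]
print(fit([('top',L,q)],.1007,(.46,.26,-.05)))
s=env.camera_model
im=cv2.imread('pics/t5.png');sc=cv2.imread('pics/s5.png')
for n,i,o,k in(('top',im,(90,140),'t'),('scene',sc,(340,180),'s')):
    a=cv2.resize(i[o[1]:o[1]+160,o[0]:o[0]+160],None,fx=3.7,fy=3.7,interpolation=2)
    for P,c in((world(BOX,0,[[101,36,86],[101,-36,86],[75,-90,70],[-75,-90,70],[101,82,94],[101,-82,94]]),(0,0,255)),(world((.4622,.2705,-.048),.1007,[[101,60,29],[101,-60,29],[72,90,8],[72,-90,8],[-75,-90,8],[0,-50,42]]),(0,255,255))):
        for u in proj(n,P): cv2.circle(a,tuple(int(v*3.7) for v in u-np.array(o)),3,c,-1)
    cv2.imwrite('pics/o5%s.png'%k,a)
```

```text
(array([ 0.461 ,  0.2682, -0.0479]), array([[-0.5418, -0.2901],
       [ 0.6225,  0.4032],
       [ 1.159 , -0.0667],
       [-1.2236, -0.029 ]]))
```

View pics/o5t.png

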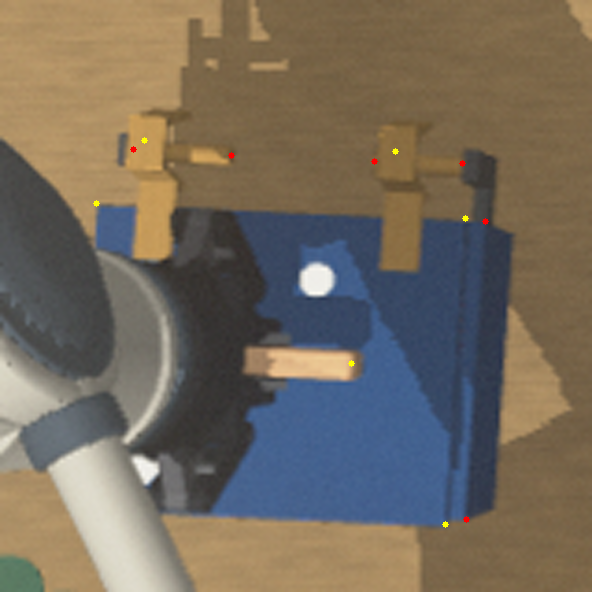

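View pics/o5s.png

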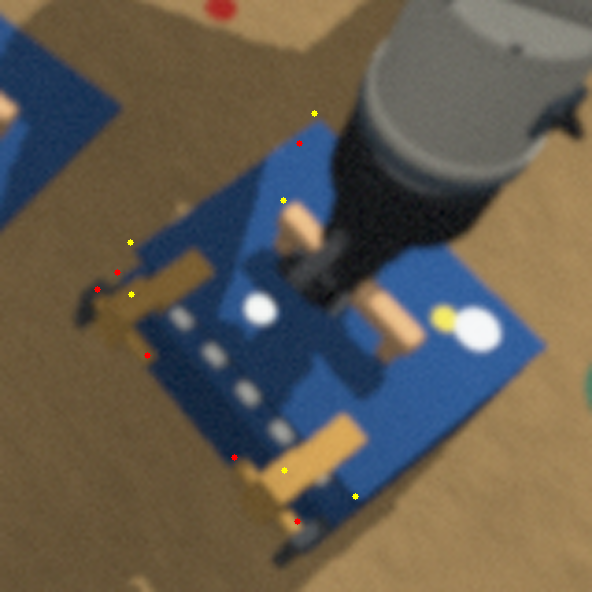

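Request:
{"fn": "send_rows", "kwargs": {
  "targets": [
    {"dx":3,"dy":0,"dz":1,"spin":0,"hand":0},
    {"dx":6,"dy":0,"dz":1,"spin":0,"hand":0},
    {"dx":9,"dy":0,"dz":1,"spin":0,"hand":0},
    {"dx":12,"dy":0,"dz":1,"spin":0,"hand":0},
    {"dx":15,"dy":0,"dz":1,"spin":0,"hand":0},
    {"dx":18,"dy":0,"dz":1,"spin":0,"hand":0},
    {"dx":20,"dy":0,"dz":1,"spin":0,"hand":0},
    {"dx":20,"dy":0,"dz":1,"spin":0,"hand":0}
  ]
}}

```text
clock: 9.25
tcp_pos: [0.462, 0.2698, 0.2672]
tool_rot: [-1.077, 1.57, -2.699]
contact_force: [0.4, -0.8, -3.3]
gripper_width: 0.149
```

Run:
```python
from mv import *
from look import snap
import cv2
snap('scene','s6.png');snap('top','t6.png')
rel(BOX[0],BOX[1],.258,BOX[2]); print(env.state()['ft_torque'])
a=cv2.imread('pics/s6.png')[220:340,350:470];b=cv2.imread('pics/t6.png')[150:270,100:220];cv2.imwrite('pics/c6.png',cv2.resize(np.hstack([a,b]),None,fx=3.3,fy=3.3,interpolation=2))
```

```text
tool axes in world
 [[-0.      0.9987 -0.0508]
 [ 0.     -0.0508 -0.9987]
 [-1.     -0.     -0.    ]]
pos [0.4621 0.2698 0.2677] clock 9.35 w 0.15519547983872126 q [ 0.465 -0.067  1.633  0.     1.576  0.516] F [-0.06  0.04 -3.01]
d [ 9.7 -0.4  0.4]
spin -0.11
spin 179.89
[-0.07553257 -0.02096241 -0.00817667]
```

View pics/c6.png

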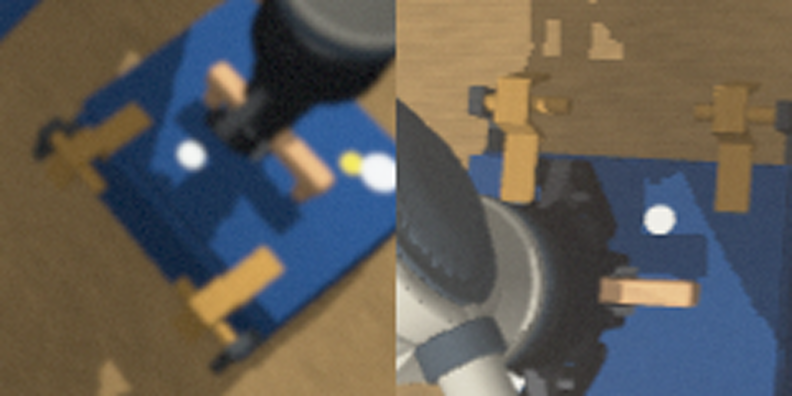

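Both knuckles are straddling the pins, centred, with no contact force. I'll lower the rest of the way slowly.

Request:
{"fn": "send_rows", "kwargs": {
  "targets": [
    {"dx":2,"dy":0,"dz":0,"spin":0,"hand":0},
    {"dx":4,"dy":0,"dz":0,"spin":0,"hand":0},
    {"dx":6,"dy":0,"dz":0,"spin":0,"hand":0},
    {"dx":8,"dy":0,"dz":0,"spin":0,"hand":0},
    {"dx":9,"dy":0,"dz":0,"spin":0,"hand":0},
    {"dx":9,"dy":0,"dz":0,"spin":0,"hand":0},
    {"dx":9,"dy":0,"dz":0,"spin":0,"hand":0}
  ]
}}

```text
clock: 10.05
tcp_pos: [0.4621, 0.2698, 0.2587]
tool_rot: [1.062, 1.571, -0.559]
contact_force: [0.3, 0.9, -3.2]
gripper_width: 0.149
```

Run:
```python
from mv import *
rel(BOX[0],BOX[1],.258,BOX[2]); print(env.state()['ft_torque'])
```

```text
tool axes in world
 [[ 0.      0.9987 -0.0508]
 [-0.     -0.0508 -0.9987]
 [-1.      0.      0.    ]]
pos [0.4621 0.2698 0.2587] clock 10.05 w 0.14861241217693938 q [ 0.465 -0.063  1.645 -0.     1.56   0.516] F [ 0.34  0.94 -3.19]
d [ 0.7 -0.4  0.4]
spin -0.11
spin 179.89
[-0.02014196  0.04103194 -0.03328074]
```

Request:
{"fn": "send_rows", "kwargs": {
  "targets": [
    {"dx":0.5,"dy":0,"dz":0,"spin":0,"hand":0},
    {"dx":1,"dy":0,"dz":0,"spin":0,"hand":0},
    {"dx":1,"dy":0,"dz":0,"spin":0,"hand":0},
    {"dx":1,"dy":0,"dz":0,"spin":0,"hand":0}
  ]
}}

```text
clock: 10.45
tcp_pos: [0.4622, 0.2699, 0.2578]
tool_rot: [2.154, 1.571, 0.533]
contact_force: [1.0, -0.1, -1.5]
gripper_width: 0.15
```

Request:
{"fn": "send_rows", "kwargs": {
  "targets": [
    {"dx":0.5,"dy":0,"dz":0,"spin":0,"hand":0},
    {"dx":1,"dy":0,"dz":0,"spin":0,"hand":0},
    {"dx":1,"dy":0,"dz":0,"spin":0,"hand":0},
    {"dx":1,"dy":0,"dz":0,"spin":0,"hand":0}
  ]
}}

```text
clock: 10.85
tcp_pos: [0.4621, 0.2698, 0.2578]
tool_rot: [2.03, 1.57, 0.409]
contact_force: [-3.7, -2.1, 4.5]
gripper_width: 0.154
```

Run:
```python
from mv import *
from look import snap
import cv2
snap('scene','s7.png');snap('top','t7.png')
rel(BOX[0],BOX[1],.258,BOX[2]); print(env.state()['ft_torque'])
a=cv2.imread('pics/s7.png')[220:340,350:470];b=cv2.imread('pics/t7.png')[150:270,110:230];cv2.imwrite('pics/c7.png',cv2.resize(np.hstack([a,b]),None,fx=3.3,fy=3.3,interpolation=2))
```

```text
tool axes in world
 [[ 7.000e-04  9.987e-01 -5.090e-02]
 [ 3.000e-04 -5.090e-02 -9.987e-01]
 [-1.000e+00  7.000e-04 -4.000e-04]]
pos [0.4621 0.2698 0.2578] clock 10.95 w 0.15143784142749597 q [ 0.465 -0.063  1.646 -0.     1.557  0.516] F [-3.93 -2.07  4.97]
d [-0.2 -0.4  0.3]
spin -0.11
spin 179.89
[-0.34221764  0.58440956 -0.05917677]
```

View pics/c7.png

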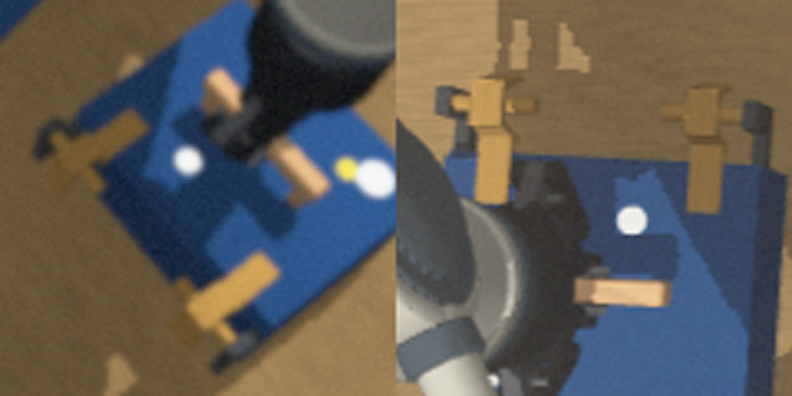

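Seated: the height is as expected, contact is about 8 N, and both knuckles are over the pins. Releasing.

Request:
{"fn": "send_rows", "kwargs": {
  "targets": [
    {"dx":-0.5,"dy":0,"dz":0,"spin":0,"hand":20},
    {"dx":-0.5,"dy":0,"dz":0,"spin":0,"hand":35},
    {"dx":-0.5,"dy":0,"dz":0,"spin":0,"hand":60},
    {"dx":-0.5,"dy":0,"dz":0,"spin":0,"hand":80},
    {"dx":-0.5,"dy":0,"dz":0,"spin":0,"hand":80},
    {"dx":-0.5,"dy":0,"dz":0,"spin":0,"hand":80},
    {"dx":-10,"dy":0,"dz":0,"spin":0,"hand":80},
    {"dx":-25,"dy":0,"dz":0,"spin":0,"hand":80},
    {"dx":-50,"dy":0,"dz":0,"spin":0,"hand":80},
    {"dx":-90,"dy":0,"dz":0,"spin":0,"hand":80},
    {"dx":-130,"dy":0,"dz":0,"spin":0,"hand":80},
    {"dx":-150,"dy":0,"dz":0,"spin":0,"hand":80}
  ]
}}

```text
clock: 12.15
tcp_pos: [0.4618, 0.2697, 0.4131]
tool_rot: [2.086, 1.563, 0.465]
contact_force: [1.2, -0.1, 0.0]
gripper_width: 0.798
```

Request:
{"fn": "send_rows", "kwargs": {
  "targets": [
    {"dx":0,"dy":0,"dz":40,"spin":0,"hand":80},
    {"dx":0,"dy":0,"dz":80,"spin":0,"hand":80},
    {"dx":0,"dy":0,"dz":120,"spin":0,"hand":80},
    {"dx":0,"dy":0,"dz":160,"spin":0,"hand":80},
    {"dx":0,"dy":0,"dz":200,"spin":0,"hand":80},
    {"dx":0,"dy":0,"dz":240,"spin":0,"hand":80},
    {"dx":0,"dy":0,"dz":280,"spin":0,"hand":80},
    {"dx":0,"dy":0,"dz":280,"spin":0,"hand":80},
    {"dx":0,"dy":0,"dz":280,"spin":0,"hand":80}
  ]
}}

```text
clock: 13.05
tcp_pos: [0.4477, -0.0104, 0.4081]
tool_rot: [1.743, 1.569, 0.119]
contact_force: [-0.3, 0.1, -0.1]
gripper_width: 0.798
```

Run:
```python
from mv import *
from look import snap
import cv2
snap('scene','s8.png');snap('top','t8.png')
rel(BOX[0],BOX[1],.258,BOX[2])
a=cv2.imread('pics/s8.png')[200:340,350:490];b=cv2.imread('pics/t8.png')[160:300,100:240];cv2.imwrite('pics/c8.png',cv2.resize(np.hstack([a,b]),None,fx=2.85,fy=2.85,interpolation=2))
```

```text
tool axes in world
 [[ 1.200e-03  9.987e-01 -5.000e-02]
 [ 4.000e-04 -5.000e-02 -9.987e-01]
 [-1.000e+00  1.200e-03 -5.000e-04]]
pos [ 0.4478 -0.0091  0.4076] clock 13.15 w 0.8002992511851104 q [-9.600e-02 -3.190e-01  1.605e+00  1.000e-03  1.854e+00 -4.600e-02] F [-0.33  0.04  0.97]
d [ 149.7   -0.3 -278.8]
spin -0.06
spin 179.94
```

View pics/c8.png

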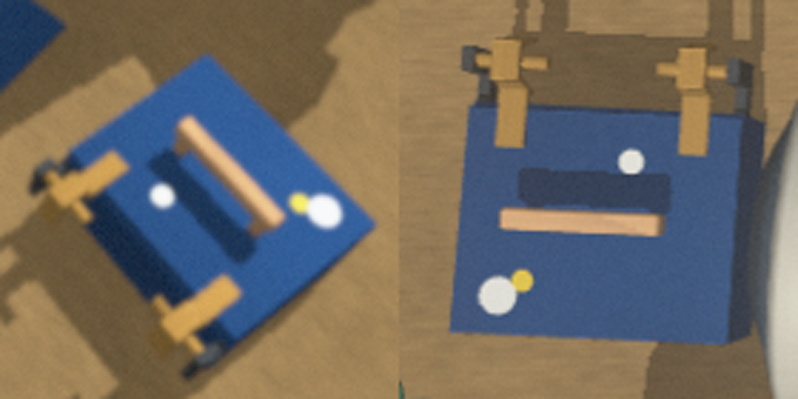

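View pics/t8.png

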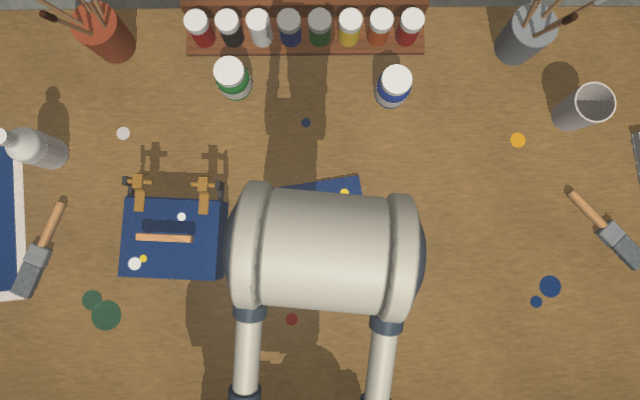

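The lid lies flat and flush on the box at (172,238), its knuckles are over both pins at (138,185) and (203,188), and the gripper is clear. I'm handing the job in.

```bash
python3 -c "
from cell import env
print(env.finish_job(), env.state()['clock'])"
```

```text
the job is handed in; nothing more can be done
the job is handed in; nothing more can be done
```

The knuckled lid is back on the paint box, lying flat with both knuckles over the hinge pins, and released. I handed the job in at about 13 s of the 38 s allowed.

- **What I did:** I found both poses in the top picture and gripped the lid by its handle. I lifted it about 160 mm, carried it over the box and lowered it in small steps. I let go only once it was seated.
- **Seating:** Halfway down, both knuckles straddled the pins with no contact force. The lid stopped at the expected height (TCP at 0.258 m), pressing on the box with about 8 N.
- **Last pictures:** Both cameras show the lid flush on the box, a knuckle over each pin clear of the posts, and the gripper clear of it. I did not touch the plain lid. In the last top picture the arm hides most of it, so its final position was not fully checked.
- **Disagreements:** In the top picture the networks missed both lids and the knuckles, so I picked those points by hand. The two cameras differed by about 2 pixels, the same way for lid and box. The lid position fitted from the pictures was about 2 mm off the one from the arm's own readings, within the knuckles' clearance.

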